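# Complete the peg rack, then show the sample plate label up

### The job

Two of the four wells in the dark peg rack are empty: stand the two spare pegs from the table in those, leaving the pegs already in the rack where they are. Then take the notched wooden sample plate out of its stand, gripping it on the half away from the corner notch so that the label at the notched end stays uncovered, and hold it at least 15 cm above the middle part of the table with the label side facing up, roughly level. Finish while still holding it there, still and touching nothing else, and leave everything else on the table undisturbed.

Things in the scene. Friction and masses are not known exactly. Their poses are not given: they have to be found in the camera images.
- well_a: dark wooden socket block 46 x 46 x 30 mm, fixed, one of four in a straight row (52 mm centres) that form the rack; a peg stands in two, two are empty. Origin: centre of underside, 4 mm above the table; z up, y along the row. Upright round well in its middle, 27 mm wide, 22 mm deep, chamfered: mouth 34 mm, floor 12 mm above the table.
- well_b: dark wooden socket block 46 x 46 x 30 mm, fixed, one of four in a straight row (52 mm centres) that form the rack; a peg stands in two, two are empty. Origin: centre of underside, 4 mm above the table; z up, y along the row. Upright round well in its middle, 27 mm wide, 22 mm deep, chamfered: mouth 34 mm, floor 12 mm above the table.
- well_c: dark wooden socket block 46 x 46 x 30 mm, fixed, one of four in a straight row (52 mm centres) that form the rack; a peg stands in two, two are empty. Origin: centre of underside, 4 mm above the table; z up, y along the row. Upright round well in its middle, 27 mm wide, 22 mm deep, chamfered: mouth 34 mm, floor 12 mm above the table.
- well_d: dark wooden socket block 46 x 46 x 30 mm, fixed, one of four in a straight row (52 mm centres) that form the rack; a peg stands in two, two are empty. Origin: centre of underside, 4 mm above the table; z up, y along the row. Upright round well in its middle, 27 mm wide, 22 mm deep, chamfered: mouth 34 mm, floor 12 mm above the table.
- set_peg1: sample peg: plain round wooden dowel, 22 mm in diameter and 64 mm long, about 30 g, edges bevelled 2 mm. Origin: centre of its lower end; z along the peg, up. It already stands in a well of the rack (then its top is 76 mm above the table) and is to be left alone.
- set_peg2: sample peg: plain round wooden dowel, 22 mm in diameter and 64 mm long, about 30 g, edges bevelled 2 mm. Origin: centre of its lower end; z along the peg, up. It already stands in a well of the rack and is to be left alone.
- spare1: sample peg: plain round wooden dowel, 22 mm in diameter and 64 mm long, about 30 g, edges bevelled 2 mm. Origin: centre of its lower end; z along the peg, up. It stands upright on the open table, to the right of the rack as the robot sees it; either spare may go in either empty well.
- spare2: sample peg: plain round wooden dowel, 22 mm in diameter and 64 mm long, about 30 g, edges bevelled 2 mm. Origin: centre of its lower end; z along the peg, up. It stands upright on the open table, to the right of the rack; either spare may go in either empty well.
- stand: dark wooden stand for the sample plate, 80 x 46 x 24 mm, fixed to the table, turned any way round. Origin: centre of its underside on the table; z up. A straight slot 10 mm wide and 16 mm deep, open at both ends, runs along its x axis through the middle; the slot's floor is 8 mm above the table.
- plate: thin wooden sample plate, 100 mm long (x), 8 mm thick (y), 60 mm high (z), about 50 g, standing on a long edge in the stand's slot: top edge 68 mm above the table, 44 mm of it free above the stand; lifts straight up. Origin: middle of its lower long edge. +x end: notched, labelled end. +y face: the label side. Plain half to grip: -x.
- plate_notch (a point): middle of the plate's notch: its upper +x corner is cut away in a square 16 x 16 mm (plate x 34 to 50 mm, z 44 to 60 mm). Seen from the label side with the plate standing, the notch is at the upper left. Axes as the plate's.
- plate_label (a point): middle of the label: blank pale paper patch 34 x 36 mm (plate x 13 to 47 mm, z 6 to 42 mm), only on the plate's +y face, at the notched end. Axes as the plate's: y points out of the label.
- block: bystander: pale magnolia block 90 x 60 x 45 mm, loose. Origin: centre of its underside.
- stone_slip: bystander: green stone slip lying flat, 100 x 20 x 12 mm, loose. Origin: centre of its underside, x along its length.
- gouge: bystander: gouge with wooden handle, brass ferrule and steel blade, lying flat, 216 mm long, 22 mm thick, loose. Origin: on the table under the joint of handle and ferrule; +x toward the blade's edge (116 mm), handle to -x (100 mm).
- mallet: bystander: wooden mallet lying down, head 110 x 60 x 60 mm, handle 170 mm toward its -y, loose. Origin: centre of the head's underside.
- weight: bystander: brass cylinder weight 36 mm across, 32 mm high, loose. Origin: centre of its underside.
- dish: bystander: small round ceramic bowl 84 mm across, 30 mm high, loose. Origin: centre of its underside.
- brush: bystander: dust brush lying down, 170 mm long along its x axis, loose.
Mind the look-alikes: they are no part of the job. What is shaped like the spare1 but blue or green is not meant.

How it is judged:
On the way, in this order (a step that is already met when the one before it is completed fails the run):
1. both spare pegs stand in the two empty wells, let go, with the plate still in its stand ((((horizontal distance between spare1 and well_c below 0.006 m and z of spare1 in the frame of well_c below 0.013 m and angle between spare1's own z axis and vertical below 0.25 rad and contact force between spare1 and the fingers below 0.2 N) and (horizontal distance between spare2 and well_d below 0.006 m and z of spare2 in the frame of well_d below 0.013 m and angle between spare2's own z axis and vertical below 0.25 rad and contact force between spare2 and the fingers below 0.2 N)) or ((horizontal distance between spare2 and well_c below 0.006 m and z of spare2 in the frame of well_c below 0.013 m and angle between spare2's own z axis and vertical below 0.25 rad and contact force between spare2 and the fingers below 0.2 N) and (horizontal distance between spare1 and well_d below 0.006 m and z of spare1 in the frame of well_d below 0.013 m and angle between spare1's own z axis and vertical below 0.25 rad and contact force between spare1 and the fingers below 0.2 N))) and distance of plate from where it was at the start of the episode below 0.02 m), for 0.2 s.
2. the plate has been lifted out, gripped on the half away from the notch (height (world z) of plate above 0.14 m and contact force between plate and the fingers above 1 N and x of the grasp point in the frame of plate below -0.003 m), for 0.2 s.
At the end, for the whole second after the job is handed in: Each once empty well holds an upright spare peg on its floor (6 mm), let go; the other pegs are within 12 mm of the start. The plate is held still, gripped on the half away from the notch, lower edge over 14 cm up, label up within 37 degrees of level, within 0.45 m of the middle line (all of step 2 and (((horizontal distance between spare1 and well_c below 0.006 m and z of spare1 in the frame of well_c below 0.013 m and angle between spare1's own z axis and vertical below 0.25 rad and contact force between spare1 and the fingers below 0.2 N) and (horizontal distance between spare2 and well_d below 0.006 m and z of spare2 in the frame of well_d below 0.013 m and angle between spare2's own z axis and vertical below 0.25 rad and contact force between spare2 and the fingers below 0.2 N)) or ((horizontal distance between spare2 and well_c below 0.006 m and z of spare2 in the frame of well_c below 0.013 m and angle between spare2's own z axis and vertical below 0.25 rad and contact force between spare2 and the fingers below 0.2 N) and (horizontal distance between spare1 and well_d below 0.006 m and z of spare1 in the frame of well_d below 0.013 m and angle between spare1's own z axis and vertical below 0.25 rad and contact force between spare1 and the fingers below 0.2 N))) and angle between plate's own y axis and vertical below 0.65 rad and linear speed of plate below 0.03 m/s and angular speed of plate below 0.3 rad/s and world y of plate between -0.45 and 0.45 m and world x of plate below 0.85 m and distance of each of set_peg1, set_peg2 from where it was at the start of the episode below 0.012 m); the arm keeps its last pose, push and grip.
It fails at once if a peg that was already in the rack is disturbed (12 mm) (distance of any of set_peg1, set_peg2 from where it was at the start of the episode above 0.012 m).
It fails at once if a bystander is pushed more than 25 mm (distance of any of block, stone_slip, gouge, mallet, weight, dish, brush from where it was at the start of the episode above 0.025 m).
It also fails if it takes over 64 s, if anything falls off the work surface, if the arm or the gripper's body presses on something with over 40 N, if the wrist force passes 120 N, or if a joint passes its speed limit or range.

### The arm

A 6-joint arm with a two-finger parallel gripper is mounted at the origin on the work surface. World frame = base frame: x ahead of the robot, y to its left, z up, the work surface at z = 0. Lengths are in m, angles in rad, forces in N, time in s.
With the tool pointing down it reaches from about 0.375 to 0.9 m from the base axis. Payload 3.1 kg.
Tool frame: the origin (TCP) lies between the finger pads; the fingertips stand 25 mm ahead of it and the grasp point (between the pads) lies 6 mm ahead of it; x points along the fingers, y is the direction in which the jaws open and shut, and the axes are right-handed (so a half turn about x gives the same grasp; the last joint's range is limited). The gripper opens to 85 mm and grips with 20 to 120 N. Pads are 22 mm wide; open, the fingers measure 114 mm over their backs; the gripper's body (76 mm by 85 mm) begins 54 mm behind the grasp point. The pads swing forward as they close: fully open they stand 13 mm farther back than shut.
Start: joints at [-1.421, 0.527, 1.433, -0, 1.181, -0.178], TCP at [0.201, -0.592, 0.256] pointing down, gripper open.
Joint ranges: [-3.08, 3.08], [-0.75, 2.2], [0.22, 2.44], [-1.43, 4.57], [0, 2.65], [-2.85, 2.85]. Speed limits (rad/s): [2.79, 2.79, 3.14, 3.14, 3.14, 3.14].

### API

Orientations are given as a unit quaternion [x, y, z, w].
In Python, from station import manip, viewer, workorder gives the robot as it stands.
- The arm moves only by the shell command python3 -m crank 'ROWS' [FORCE]. ROWS is JSON, one flat list of numbers, 5 for each row, row after row: the opening, from 0 (shut) to 1 (fully open), then the shift along the world's x, y, z in mm, then the turn about the world's z in rad. A call has 1 to 10 rows; each row is the pose to reach, as a shift and turn from the pose commanded when the call began; what a row does not reach only later rows make up. A row lasts 1/8 s, in which the tool goes at most 62.5 mm and 10.7 degrees, less where a joint would pass 70% of its speed; a pose out of reach is approached as far as the arm can. A call with a gripper value outside its range is refused whole. The fingers move at their own pace and stop on an object; FORCE is the grip in N (left out, the last holds). Time passes only in rows, so rows that repeat a pose let the fingers close. It gives the time, the measured TCP pose, the force and the opening at its end, in the units of the state.
- manip.sense(): the state, without advancing time (a new reading comes with each control period).
- viewer.snapshot(name): name is "side" or "top" or "wrist"; returns a dict with "img" (400x640x3 uint8, red, green, blue), "range_z" (400x640 float32, m along the optical axis (not along the pixel's ray), 0 where there is no reading), "fx", "fy", "cx", "cy" (pixels), "origin" and "attitude" of the camera in the world. Camera axes: x right, y down, z forward; pixel columns grow to the right and rows downward; lengths in m; the calibration is good to about 2 mm. A picture is of the moment at which its call begins.
- workorder.sign_off(): hands the job in, once; it reports no verdict.
The state is a dict: "t": time; "q": joint angles; "qd": joint speeds; "tau": joint torques, N m; "tcp_pos": TCP position; "tool_rot": TCP orientation; "force": force on the tool from outside, world axes, zero at the start; "ft_torque": the same for the moment, N m; "finger_gap": opening from 0.0 (shut) to 1.0 (fully open).
Only numpy, scipy, OpenCV 4.12 (cv2) and the standard library are available. Lean on these libraries where they do the work, as an engineer would, in place of code of your own. Each camera call takes 0.05 s, during which the arm holds its last target.

## Working session

There is one attempt and no reset: what is moved stays moved. The work goes in short steps, Python scripts to look and compute and a shell command to move; the robot and the scene stay as the last step left them, time stands still between calls to the robot, and variables do not carry over. Pictures are saved under pics/ and viewed, and the job is handed in when it is done.

```bash
ls; mkdir -p pics
cat > h.py <<'E'
import numpy as np, cv2
from station import manip, viewer, workorder
from scipy.spatial.transform import Rotation as R
def rot(a):
    a=np.array(a,float); return a if a.shape==(3,3) else R.from_quat(a).as_matrix()
def snap(n,f=None):
    s=viewer.snapshot(n)
    if f: cv2.imwrite(f'pics/{f}.png',s['img'][:,:,::-1])
    return s
def ray(s,u,v):
    d=rot(s['attitude'])@np.array([(u-s['cx'])/s['fx'],(v-s['cy'])/s['fy'],1.]); return np.array(s['origin']),d
def onz(s,u,v,z):
    o,d=ray(s,u,v); return o+d*(z-o[2])/d[2]
def cloud(s):
    v,u=np.mgrid[0:400,0:640]; Z=s['range_z']
    P=np.stack([(u-s['cx'])/s['fx']*Z,(v-s['cy'])/s['fy']*Z,Z],-1)
    W=P@rot(s['attitude']).T+np.array(s['origin']); W[Z==0]=np.nan; return W
E
python3 - <<'E'
from h import *
import pickle
print(manip.sense())
for n in("side","top","wrist"):
    s=snap(n,n+'0'); print(n,s['origin'],s['attitude'],s['fx'],s['cx'],s['cy']); pickle.dump(s,open(n+'0.pkl','wb'))
E
```

```text
pics
{'t': 0.0, 'q': array([-1.42148843e+00,  5.28469131e-01,  1.43390011e+00,  1.72415439e-05,
        1.18139666e+00, -1.78508511e-01]), 'qd': array([ 1.57422407e-03,  8.60958874e-04, -1.24057161e-03,  3.46441723e-04,
        1.46344432e-03,  7.08464879e-05]), 'tau': array([ 6.81335973e-05, -4.42350197e+01, -1.78022683e+01, -1.94400509e-04,
        8.43798858e-03,  1.15136163e-05]), 'tcp_pos': array([ 0.20116258, -0.591045  ,  0.25533244]), 'tool_rot': array([ 0.69764632,  0.11614817, -0.69761261,  0.11461178]), 'force': array([-0.85567247, -0.43012647,  0.32467956]), 'ft_torque': array([-0.02267404, -0.03861316,  0.04097602]), 'finger_gap': 0.9960553537451028}
side [0.5080013  0.78103352 0.76616837] [-0.03043849  0.91577934 -0.40027004  0.01433824] 446.5224509142616 317.3705202646008 207.66742250044464
top [0.40937149 0.0332023  1.05387498] [-0.69729125  0.71313115 -0.05245891  0.04976884] 432.6530635210493 326.18923115821786 200.48984181292116
wrist [ 0.2642479  -0.56922481  0.37377671] [ 0.80571993 -0.5770252  -0.07866843  0.10802122] 318.64268312887094 321.41394992556405 192.49107789556095
```

View pics/side0.png

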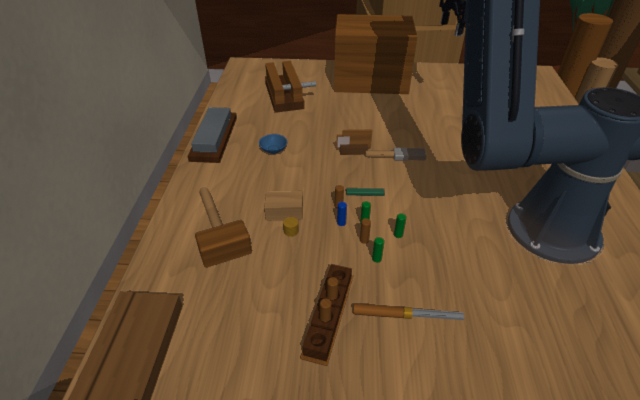

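View pics/top0.png

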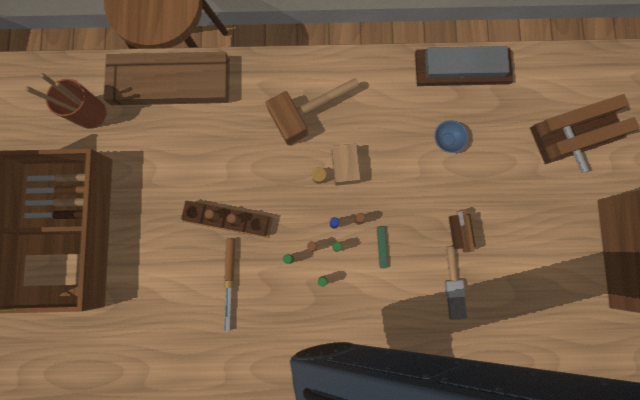

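View pics/wrist0.png

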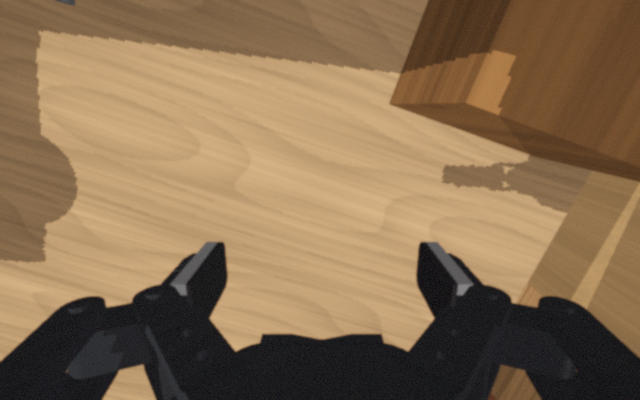

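The top view shows the rack at (185–270, 203–235), with pegs in its two middle wells. There are wooden pegs at (311,246) and (360,218); the blue one at (335,222) and the greens at (289,259), (337,246) and (322,281) are look-alikes. The stand and plate are at (462,230). I'll enlarge the rack, pegs and stand to confirm.

Run:
```python
from h import *
import pickle
t=pickle.load(open('top0.pkl','rb'));s=pickle.load(open('side0.pkl','rb'))
a=cv2.resize(t['img'][190:295,170:400,::-1],None,fx=3.4,fy=3.4,interpolation=cv2.INTER_CUBIC)
cv2.imwrite('pics/c1.png',a)
b=cv2.resize(t['img'][195:275,430:500,::-1],None,fx=6,fy=6,interpolation=cv2.INTER_CUBIC)
c=cv2.resize(s['img'][120:170,325:385,::-1],None,fx=6,fy=6,interpolation=cv2.INTER_CUBIC)
o=np.zeros((480,790,3),np.uint8);o[:480,:420]=b;o[:300,425:785]=c;cv2.imwrite('pics/c2.png',o)
W=cloud(t);print(np.isnan(W).mean())
for n,(u,v) in dict(spA=(311,246),spB=(360,218),blue=(335,222),w1=(192,212),p1=(210,214),p2=(232,218),w4=(260,224),plate=(463,226)).items(): print(n,W[v,u].round(3))
W=cloud(s)
for n,(u,v) in dict(a=(339,188),b=(365,222),w=(317,340),label=(344,142)).items(): print(n,W[v,u].round(3))
```

```text
0.00412109375
spA [0.45  0.065 0.063]
spB [ 0.511 -0.049  0.061]
blue [0.503 0.009 0.068]
w1 [0.54  0.353 0.013]
p1 [0.527 0.293 0.075]
p2 [0.517 0.243 0.075]
w4 [0.508 0.189 0.01 ]
plate [ 0.489 -0.293  0.038]
a [ 0.513 -0.048  0.066]
b [0.451 0.066 0.066]
w [0.54  0.335 0.013]
label [ 0.505 -0.296  0.03 ]
```

View pics/c1.png

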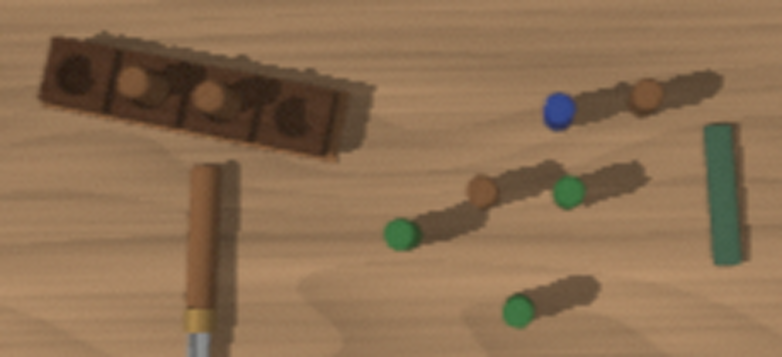

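View pics/c2.png

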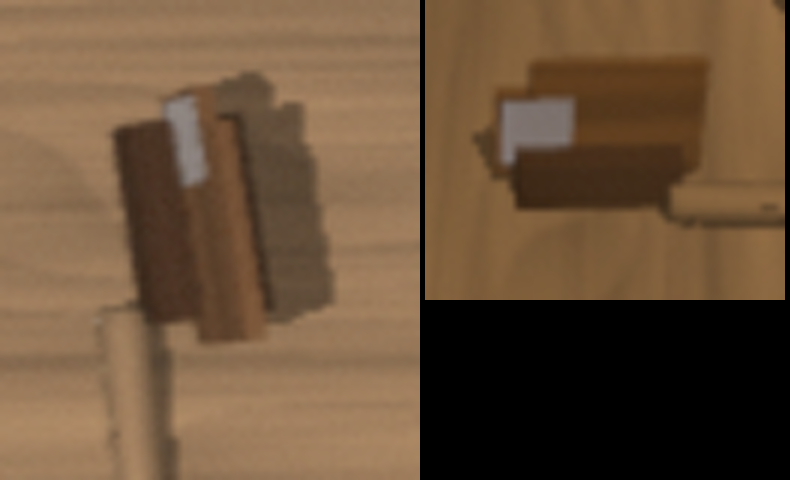

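Run:
```python
from h import *
import pickle
t=pickle.load(open('top0.pkl','rb'));s=pickle.load(open('side0.pkl','rb'))
st=manip.sense();print('tool axes\n',rot(st['tool_rot']).round(3))
for n,S in(('top',t),('side',s)):
    W=cloud(S);hsv=cv2.cvtColor(S['img'],cv2.COLOR_RGB2HSV)
    for nm,c,z in(('A',(.45,.065),.064),('B',(.512,-.049),.064),('P1',(.527,.293),.076),('P2',(.517,.243),.076)):
        m=(np.hypot(W[...,0]-c[0],W[...,1]-c[1])<.022)&(W[...,2]>z-.007)&(W[...,2]<z+.006)
        v,u=np.nonzero(m); p=np.array([onz(S,a,b,z) for a,b in zip(u,v)])
        (cx,cy),r=cv2.minEnclosingCircle(p[:,:2].astype(np.float32))
        print(n,nm,len(u),'mean',p.mean(0)[:2].round(4),'circ',round(cx,4),round(cy,4),round(r,4),'zmed',np.median(W[m][:,2]).round(4))
    # rack top plane
    m=(abs(W[...,2]-.034)<.006)&(W[...,0]>.44)&(W[...,0]<.6)&(W[...,1]>.15)&(W[...,1]<.4)&(hsv[...,2]<140)
    p=W[m][:,:2].astype(np.float32);print(n,'rack',len(p),cv2.minAreaRect(p*1000))
    m=(W[...,2]>.050)&(W[...,2]<.075)&(W[...,0]>.4)&(W[...,0]<.6)&(W[...,1]>-.36)&(W[...,1]<-.24)
    print(n,'plate',m.sum(),cv2.minAreaRect(W[m][:,:2].astype(np.float32)*1000), 'z',np.percentile(W[m][:,2],[5,50,95]).round(4))
    m=(W[...,2]>.016)&(W[...,2]<.075)&(W[...,0]>.4)&(W[...,0]<.6)&(W[...,1]>-.36)&(W[...,1]<-.24)
    print(n,'stand+plate',cv2.minAreaRect(W[m][:,:2].astype(np.float32)*1000))
    m=(W[...,2]>.006)&(W[...,0]>.3)&(W[...,0]<.455)&(W[...,1]>-.36)&(W[...,1]<-.22)
    q=W[m]; print(n,'brush',q.min(0).round(3),q.max(0).round(3))
```

```text
tool axes
 [[-0.     0.322 -0.947]
 [ 0.002 -0.947 -0.322]
 [-1.    -0.002 -0.   ]]
top A 71 mean [0.45   0.0634] circ 0.4502 0.0634 0.0109 zmed 0.0623
top B 70 mean [ 0.513  -0.0502] circ 0.5131 -0.0503 0.0108 zmed 0.0629
top P1 74 mean [0.5278 0.294 ] circ 0.5279 0.2939 0.011 zmed 0.0743
top P2 72 mean [0.5167 0.2436] circ 0.5169 0.2433 0.0108 zmed 0.0741
top rack 1105 ((522.9981079101562, 269.6414489746094), (202.9655303955078, 46.33552551269531), 77.87642669677734)
top plate 235 ((479.02508544921875, -297.03570556640625), (99.18285369873047, 10.077272415161133), 4.995913505554199) z [0.0513 0.0654 0.0692]
top stand+plate ((462.882080078125, -295.0266418457031), (62.38710021972656, 129.61056518554688), 82.24492645263672)
top brush [ 0.3   -0.324  0.006] [ 0.455 -0.22   0.683]
side A 72 mean [0.4499 0.0663] circ 0.4498 0.0671 0.0159 zmed 0.0653
side B 60 mean [ 0.5126 -0.0478] circ 0.5125 -0.0479 0.0142 zmed 0.0651
side P1 118 mean [0.5272 0.2963] circ 0.5287 0.296 0.0131 zmed 0.0774
side P2 104 mean [0.5167 0.2462] circ 0.5161 0.2467 0.0137 zmed 0.0773
side rack 1511 ((521.6630859375, 268.2281188964844), (205.93353271484375, 46.733158111572266), 77.77610778808594)
side plate 246 ((477.5038757324219, -295.9831237792969), (97.2857666015625, 18.675487518310547), 7.579731464385986) z [0.0515 0.0618 0.0716]
side stand+plate ((464.697998046875, -282.2171630859375), (50.826141357421875, 126.96886444091797), 88.75174713134766)
side brush [ 0.3   -0.358  0.006] [ 0.455 -0.223  0.073]
```

Label side faces +y (left), and the notch is at the far (+x) end. The empty wells are the two ends of the rack, and the spares are the two wooden pegs at (311,246) and (360,218). Their plain wood colour fits the description; the blue and green ones don't. Now I'll move over spare A.

```bash
python3 -m crank '[0.7,40,45,0,0.1, 0.7,80,90,0,0.25, 0.7,120,140,0,0.4, 0.7,145,195,0,0.55, 0.7,170,250,-20,0.7, 0.7,195,305,-40,0.85, 0.7,215,360,-60,1.0, 0.7,230,415,-80,1.028, 0.7,240,470,-95,1.028, 0.7,249,525,-95,1.028]' 40
python3 -m crank '[0.7,0,50,0,0, 0.7,0,100,0,0, 0.7,0,131,0,0, 0.7,0,131,0,0, 0.7,0,131,0,0]'
python3 - <<'E'
from h import *
st=manip.sense();print(st['t'],st['tcp_pos'],rot(st['tool_rot']).round(3)[:,1],st['q'].round(2));snap('wrist','w1')
E
```

```text
t: 1.4
tcp_pos: [0.4498, -0.0647, 0.1602]
tool_rot: [-0.55, -0.444, 0.551, -0.443]
force: [1.9, 0.1, 0.5]
finger_gap: 0.698
t: 2.02
tcp_pos: [0.4504, 0.0639, 0.1613]
tool_rot: [-0.551, -0.443, 0.551, -0.444]
force: [0.4, -0.3, 1.1]
finger_gap: 0.697
2.025 [0.4504411  0.06390176 0.16128286] [ 0.977 -0.213  0.   ] [-0.11  0.46  1.94 -0.    0.73  0.11]
```

View pics/w1.png

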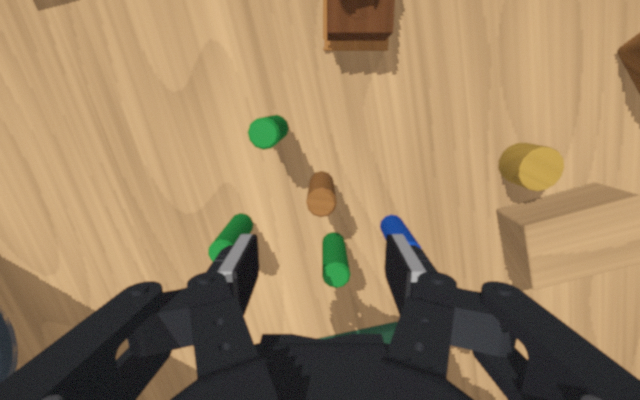

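The wrist view shows spare A (wooden) at (321,200), between the greens at (268,132), (335,260) and (232,238) and the blue one at (395,230). I'll refine from this picture.

```bash
cat >> h.py <<'E'
def tops(S,z,roi=None):
    """wood-coloured round tops near height z"""
    W=cloud(S); out=[]
    m=((abs(W[...,2]-z)<.006)).astype(np.uint8)
    n,l,st,c=cv2.connectedComponentsWithStats(m)
    for i in range(1,n):
        if st[i,4]<25: continue
        v,u=np.nonzero(l==i); p=np.array([onz(S,a,b,z) for a,b in zip(u,v)])[:,:2]
        (cx,cy),r=cv2.minEnclosingCircle(p.astype(np.float32))
        if r<.03: out.append((np.round([u.mean(),v.mean()]),np.round([cx,cy,r],4),np.round(p.mean(0),4),S['img'][v,u].mean(0).round()))
    return out
E
python3 - <<'E'
from h import *
S=snap('wrist')
for o in tops(S,.064): print(*o)
g=[(233,256),(336,274),(398,225),(321,203)]
for u,v in g: print(onz(S,u,v,.064).round(4))
E
```

```text
[264. 132.] [0.4228 0.1206 0.0112] [0.4229 0.1205] [ 62. 152.  78.]
[321. 201.] [0.4498 0.0656 0.0113] [0.45   0.0657] [166. 120.  72.]
[218. 246.] [0.3705 0.0444 0.0121] [0.369 0.048] [ 59. 146.  75.]
[413. 242.] [0.5094 0.0192 0.0069] [0.5092 0.0202] [ 59.  90. 155.]
[336. 273.] [0.4485 0.0079 0.012 ] [0.4487 0.0079] [ 57. 142.  72.]
[0.3771 0.0379 0.064 ]
[0.4488 0.0069 0.064 ]
[0.5005 0.036  0.064 ]
[0.4498 0.0642 0.064 ]
```

```bash
python3 -m crank '[0.7,0,1,-50,0, 0.7,0,1,-90,0, 0.7,0,1,-109,0, 0.7,0,1,-109,0, 0,0,1,-109,0, 0,0,1,-109,0, 0,0,1,-109,0, 0,0,1,-109,0]' 40
python3 - <<'E'
from h import *
st=manip.sense();print(st['t'],st['tcp_pos'],st['finger_gap'],st['force']);snap('wrist','w2')
E
```

```text
t: 3.12
tcp_pos: [0.451, 0.0651, 0.0533]
tool_rot: [0.551, 0.443, -0.55, 0.444]
force: [-0.0, -1.4, 6.5]
finger_gap: 0.242
3.125 [0.45103137 0.06513535 0.05334264] 0.24204511096448558 [-0.01798461 -1.39286552  6.54021858]
```

View pics/w2.png

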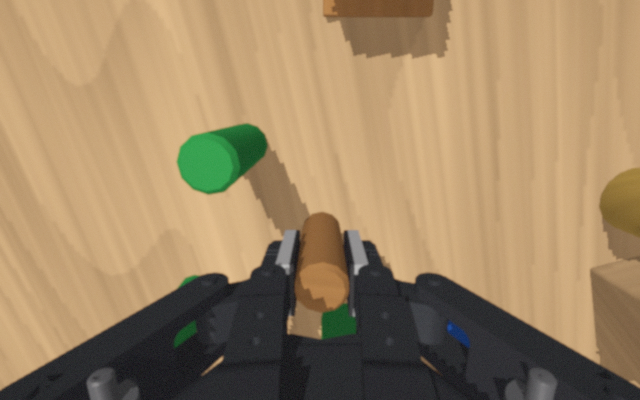

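```bash
python3 -m crank '[0,0,0,30,0, 0,0,0,80,0, 0,20,40,80,0, 0,40,85,80,0, 0,55,128,80,0, 0,55,128,80,0, 0,55,128,80,0]' 40
python3 - <<'E'
from h import *
import pickle
st=manip.sense();print(st['t'],st['tcp_pos'],st['finger_gap'],st['force']);S=snap('wrist','w3');pickle.dump(S,open('w3.pkl','wb'));T=snap('top','t3')
for o in tops(S,.076): print(*o)
E
```

```text
t: 4.05
tcp_pos: [0.5042, 0.1932, 0.1321]
tool_rot: [-0.55, -0.444, 0.551, -0.444]
force: [-0.4, -0.1, -0.3]
finger_gap: 0.242
4.05 [0.50422827 0.19315679 0.13214517] 0.24159048925211032 [-0.39059806 -0.08661634 -0.32229281]
[325.  25.] [0.5277 0.2957 0.0112] [0.5278 0.296 ] [174. 125.  75.]
[325. 130.] [0.517  0.2457 0.0109] [0.517  0.2458] [176. 127.  77.]
```

View pics/w3.png

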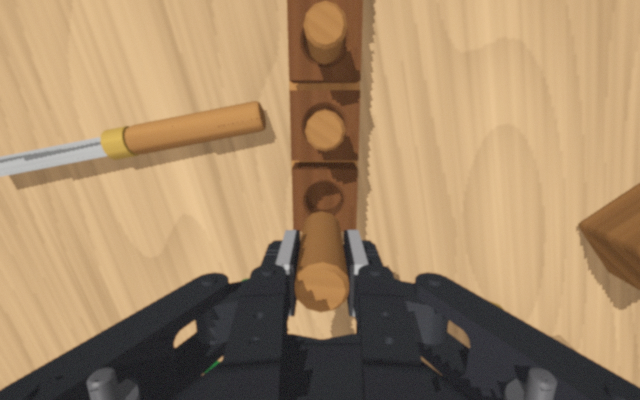

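Run:
```python
from h import *
import pickle
S=pickle.load(open('w3.pkl','rb'));W=cloud(S)
for z in(.139,.143,.147): 
  print(z,[(o[0],o[1],o[2]) for o in tops(S,z) if 290<o[0][0]<360 and 240<o[0][1]<330])
print(onz(S,323,288,.143),W[288,323])
# well mouth: dark ellipse at (323,197); rack top depth band
m=(abs(W[...,2]-.034)<.004)&(W[...,1]>.16)
print(cv2.minAreaRect((W[m][:,:2]*1000).astype(np.float32)))
cv2.imwrite('pics/c3.png',cv2.resize(S['img'][150:320,270:380,::-1],None,fx=3.5,fy=3.5,interpolation=cv2.INTER_CUBIC))
```

```text
0.139 [(array([322., 278.]), array([0.5053, 0.2008, 0.0239]), array([0.5041, 0.1952]))]
0.143 [(array([321., 282.]), array([0.503 , 0.1984, 0.0225]), array([0.5042, 0.1959]))]
0.147 [(array([321., 284.]), array([0.5057, 0.2027, 0.0256]), array([0.5046, 0.1975]))]
[0.50429394 0.19333787 0.143     ] [0.50439709 0.19382737 0.14379736]
((516.8321533203125, 245.3436279296875), (149.96058654785156, 46.23524856567383), 77.78158569335938)
```

View pics/c3.png

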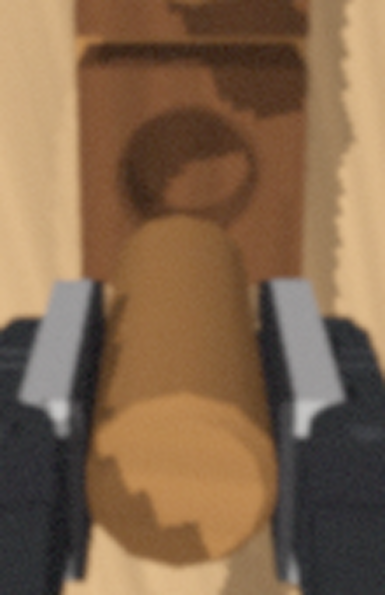

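Run:
```python
from h import *
import pickle
S=pickle.load(open('w3.pkl','rb'))
print('well',onz(S,324,198,.034), 'width',onz(S,304.3,198,.034)-onz(S,343.7,198,.034))
print('pegtop',onz(S,321.8,286.6,.143))
```

```text
well [0.50611873 0.19669147 0.034     ] width [-0.0272563   0.00592199  0.        ]
pegtop [0.50397488 0.19402377 0.143     ]
```

```bash
python3 -m crank '[0,2,1,-15,0, 0,2,1,-30,0, 0,2,1,-42,0, 0,2,1,-50,0, 0,2,1,-58,0, 0,2,1,-64,0, 0,2,1,-66,0]' 40
python3 - <<'E'
from h import *
st=manip.sense();print(st['t'],st['tcp_pos'],st['finger_gap'],st['force']);S=snap('wrist','w4')
E
```

```text
t: 5.03
tcp_pos: [0.5072, 0.1944, 0.066]
tool_rot: [-0.551, -0.444, 0.551, -0.443]
force: [0.0, 0.6, -0.6]
finger_gap: 0.243
5.025 [0.50715084 0.19435726 0.06597772] 0.24250247306494388 [ 0.0129376   0.61282291 -0.64943485]
```

View pics/w4.png

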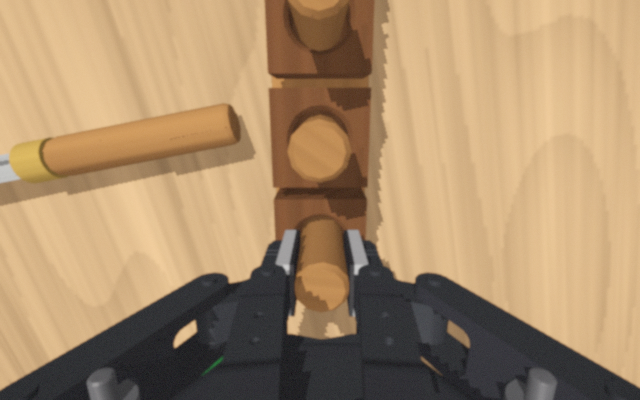

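The peg is inside the end well with almost no contact force. I'll release it and rise.

```bash
python3 -m crank '[0.55,0,0,0,0, 0.55,0,0,0,0, 0.55,0,0,0,0, 0.55,0,0,30,0, 0.55,0,0,90,0, 0.6,4,-60,95,0, 0.6,4,-122,95,0, 0.6,5,-184,95,0, 0.6,5,-243,95,0, 0.6,5,-243,95,0]' 40
python3 -m crank '[0.7,0,0,0,0, 0.7,0,0,0,0]'
python3 - <<'E'
from h import *
st=manip.sense();print(st['t'],st['tcp_pos'],st['finger_gap'],st['force']);S=snap('wrist','w5');T=snap('top','t5')
for o in tops(S,.064): print(*o)
print('rack')
for o in tops(T,.075): print(*o)
E
```

```text
t: 6.32
tcp_pos: [0.5131, -0.053, 0.1617]
tool_rot: [0.553, 0.441, -0.552, 0.442]
force: [0.4, 1.2, 0.5]
finger_gap: 0.6
t: 6.58
tcp_pos: [0.5118, -0.0471, 0.1613]
tool_rot: [-0.55, -0.444, 0.55, -0.444]
force: [0.9, 0.2, 0.7]
finger_gap: 0.701
6.575 [ 0.5118403  -0.0471473   0.16127121] 0.7005599370852305 [0.90282299 0.17197406 0.69983839]
[ 87. 121.] [0.3719 0.042  0.0124] [0.3718 0.0419] [ 53. 140.  70.]
[293. 123.] [0.5047 0.0114 0.011 ] [0.5047 0.0114] [ 56. 102. 182.]
[216. 149.] [0.4496 0.0064 0.0115] [0.4496 0.0062] [ 59. 150.  75.]
[325. 205.] [ 0.5131 -0.0485  0.0114] [ 0.5133 -0.0483] [167. 120.  72.]
rack
[73. 87.] [0.8363 0.6214 0.018 ] [0.8381 0.6233] [93. 57. 42.]
[59. 95.] [0.8171 0.6544 0.0096] [0.8177 0.6543] [95. 59. 43.]
[ 58. 108.] [0.7851 0.6558 0.0131] [0.7854 0.6549] [87. 53. 38.]
[209. 214.] [0.528  0.294  0.0111] [0.5277 0.2942] [140.  98.  66.]
[232. 218.] [0.5167 0.2437 0.011 ] [0.5167 0.2436] [140.  99.  66.]
[254. 222.] [0.5062 0.192  0.011 ] [0.5066 0.1919] [142. 100.  67.]
```

View pics/w5.png

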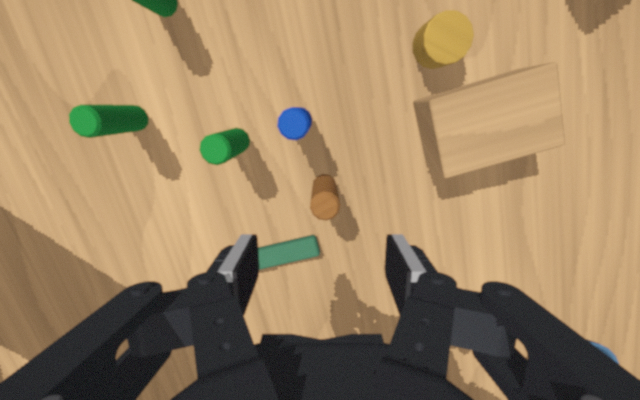

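Spare A is seated: its top is at (0.506, 0.192), and all three rack tops are 52 mm apart. Spare B is at wrist (325,205), between the blue peg at (294,123) and the green slip. I'll grasp it now.

```bash
python3 -m crank '[0.7,2,-2,-50,0, 0.7,2,-2,-90,0, 0.7,2,-2,-109,0, 0.7,2,-2,-109,0, 0,2,-2,-109,0, 0,2,-2,-109,0, 0,2,-2,-109,0, 0,2,-2,-109,0]' 40
python3 - <<'E'
from h import *
st=manip.sense();print(st['t'],st['tcp_pos'],st['finger_gap'],st['force']);snap('wrist','w6')
E
```

```text
t: 7.68
tcp_pos: [0.515, -0.0508, 0.0534]
tool_rot: [0.551, 0.443, -0.55, 0.444]
force: [-0.1, 0.7, 6.8]
finger_gap: 0.246
7.675 [ 0.51499265 -0.05076559  0.05344832] 0.2456681373365604 [-0.09610384  0.70478026  6.82724601]
```

View pics/w6.png

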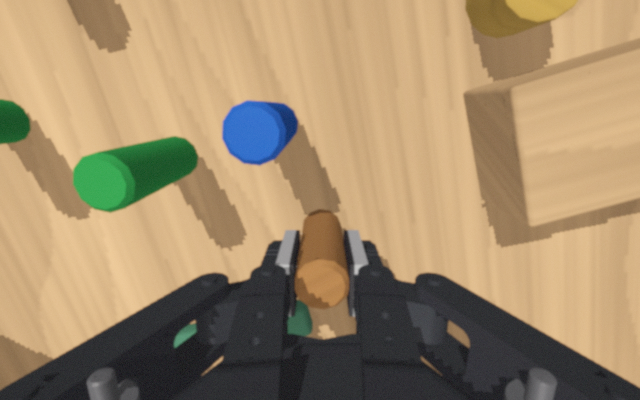

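```bash
python3 -m crank '[0,0,0,45,0, 0,0,0,100,0, 0,0,60,100,0, 0,5,120,100,0, 0,10,180,100,0, 0,15,240,100,0, 0,20,300,100,0, 0,25,355,100,0, 0,25,396,100,0, 0,25,396,100,0]' 40
python3 -m crank '[0,0,0,-20,0, 0,0,0,-20,0]'
python3 - <<'E'
from h import *
import pickle
st=manip.sense();print(st['t'],st['tcp_pos'],st['finger_gap'],st['force']);S=snap('wrist','w7');pickle.dump(S,open('w7.pkl','wb'))
cv2.imwrite('pics/c7.png',cv2.resize(S['img'][150:320,270:380,::-1],None,fx=3.5,fy=3.5,interpolation=cv2.INTER_CUBIC))
E
```

```text
t: 8.98
tcp_pos: [0.5386, 0.3483, 0.1522]
tool_rot: [0.55, 0.445, -0.549, 0.445]
force: [0.2, 0.3, -0.6]
finger_gap: 0.244
t: 9.22
tcp_pos: [0.5378, 0.3437, 0.1308]
tool_rot: [-0.549, -0.444, 0.553, -0.443]
force: [0.3, -1.2, -2.2]
finger_gap: 0.245
9.225 [0.53779706 0.34368318 0.13080951] 0.24484437583949076 [ 0.33735914 -1.16687715 -2.23115581]
```

View pics/c7.png

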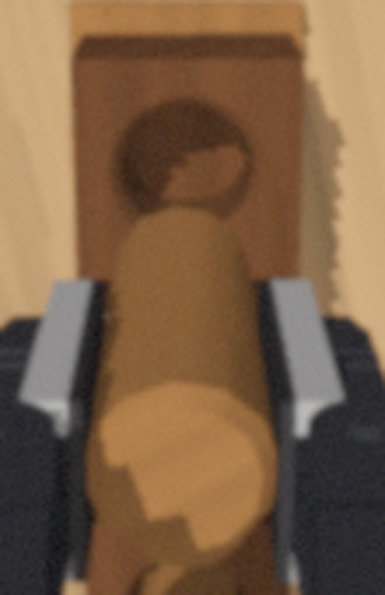

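```bash
python3 -m crank '[0,2,1.5,-15,0, 0,2,1.5,-30,0, 0,2,1.5,-42,0, 0,2,1.5,-50,0, 0,2,1.5,-58,0, 0,2,1.5,-63,0, 0,2,1.5,-65,0]' 40
python3 - <<'E'
from h import *
st=manip.sense();print(st['t'],st['tcp_pos'],st['finger_gap'],st['force']);S=snap('wrist','w8')
E
```

```text
t: 10.15
tcp_pos: [0.5412, 0.3468, 0.067]
tool_rot: [-0.551, -0.444, 0.551, -0.443]
force: [-0.0, -0.0, -0.2]
finger_gap: 0.243
10.15 [0.54118942 0.34684686 0.06704809] 0.24253851877446628 [-0.04753182 -0.03017425 -0.17516387]
```

View pics/w8.png

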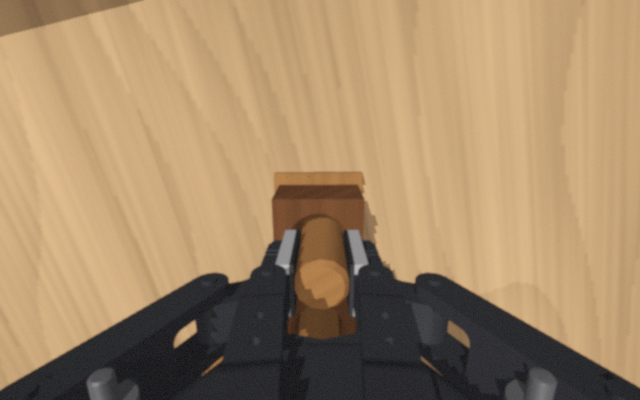

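```bash
python3 -m crank '[0.55,0,0,-1,0, 0.55,0,0,-1,0, 0.55,0,0,-1,0, 0.55,0,0,35,0, 0.55,0,0,95,0, 0.55,-10,-60,110,0, 0.6,-20,-120,110,-0.18, 0.6,-30,-180,110,-0.36, 0.6,-40,-240,110,-0.54, 0.6,-50,-300,110,-0.72]' 40
python3 -m crank '[0.6,-10,-60,0,-0.18, 0.6,-20,-120,0,-0.36, 0.6,-30,-180,0,-0.54, 0.6,-40,-240,0,-0.55, 0.6,-40,-300,0,-0.55, 0.6,-40,-345,0,-0.55, 0.6,-40,-345,0,-0.55, 0.6,-40,-345,0,-0.55]'
python3 - <<'E'
from h import *
import pickle
st=manip.sense();print(st['t'],st['tcp_pos'],rot(st['tool_rot'])[:,1],st['finger_gap']);S=snap('wrist','w9');T=snap('top','t9')
pickle.dump(S,open('w9.pkl','wb'))
for o in tops(T,.075): print(*o)
W=cloud(S)
m=(abs(W[...,2]-.068)<.004)&(np.hypot(W[...,0]-.478,W[...,1]+.296)<.08)
v,u=np.nonzero(m);print(m.sum(),u.min(),u.max(),v.min(),v.max())
p=np.array([onz(S,a,b,.068) for a,b in zip(u,v)])[:,:2]*1000
print(cv2.minAreaRect(p.astype(np.float32)))
E
```

```text
t: 11.45
tcp_pos: [0.491, 0.0451, 0.1778]
tool_rot: [0.673, 0.219, -0.672, 0.219]
force: [1.1, -0.6, -0.5]
finger_gap: 0.6
t: 12.45
tcp_pos: [0.4507, -0.2973, 0.1772]
tool_rot: [-0.706, -0.031, 0.707, -0.03]
force: [0.2, -0.4, -1.0]
finger_gap: 0.602
12.45 [ 0.45068217 -0.29734474  0.17715189] [ 0.08527943 -0.99635595 -0.00149549] 0.6018377305041125
[72. 87.] [0.8376 0.6226 0.0167] [0.8381 0.6245] [78. 47. 34.]
[59. 95.] [0.8169 0.654  0.0096] [0.8175 0.6542] [81. 49. 35.]
[187. 208.] [0.5412 0.3449 0.0113] [0.5409 0.3453] [120.  83.  55.]
[209. 214.] [0.528  0.2939 0.0111] [0.5278 0.2942] [119.  83.  55.]
[232. 218.] [0.5168 0.2433 0.0111] [0.517  0.2436] [120.  84.  56.]
[254. 222.] [0.5071 0.1917 0.0109] [0.5068 0.1919] [122.  85.  56.]
1225 319 329 112 225
((470.73480224609375, -296.65496826171875), (83.53011322021484, 7.45876407623291), 5.236729145050049)
```

View pics/w9.png

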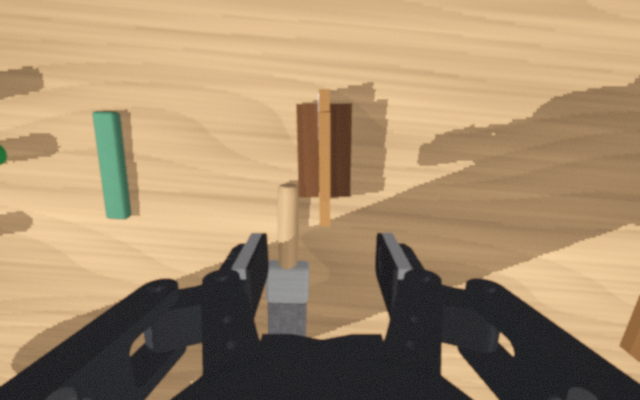

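View pics/t9.png

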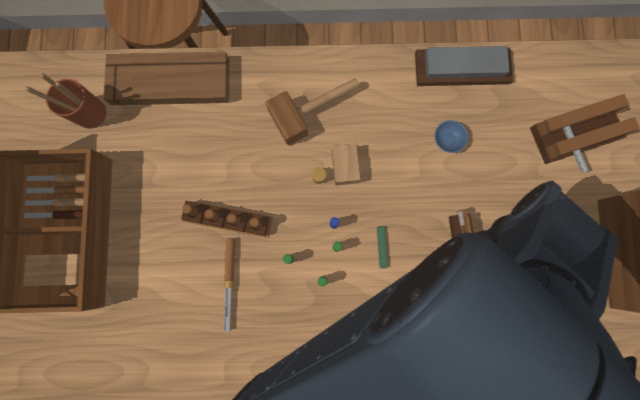

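Run:
```python
from h import *
import pickle
S=pickle.load(open('w9.pkl','rb'));W=cloud(S)
for v in (188,200,215,230,250,260,275): print(v,W[v,288].round(3),W[v,280].round(3))
for u in (300,305,310): print(W[150,u].round(3))
```

```text
188 [ 0.443 -0.267  0.019] [ 0.442 -0.26   0.017]
200 [ 0.431 -0.268  0.019] [ 0.431 -0.26   0.018]
215 [ 0.417 -0.269  0.02 ] [ 0.417 -0.261  0.019]
230 [ 0.403 -0.27   0.021] [ 0.402 -0.262  0.018]
250 [ 0.383 -0.271  0.02 ] [ 0.381 -0.263  0.018]
260 [ 0.372 -0.271  0.019] [ 0.37  -0.263  0.017]
275 [ 0.356 -0.272  0.02 ] [ 0.356 -0.264  0.02 ]
[ 0.479 -0.276  0.025]
[ 0.479 -0.28   0.024]
[ 0.479 -0.284  0.025]
```

All four wells are filled at even spacing: rack tops at top-view (187,208), (209,214), (232,218) and (254,222). In the wrist view the plate's top edge runs from (324,90) to (324,226), with the notch at the far end and the brush handle at left (288,185–265), only 20 mm high.

The moves only allow turns about z, so my plan is:
1. Lift the plate by its plain half and stand it on open table.
2. Tip it onto its back, label up.
3. Regrip it across its 60 mm width on the plain half.

```bash
python3 -m crank '[0.45,0,-1.5,-40,0, 0.45,0,-1.5,-80,0, 0.45,0,-1.5,-105,0, 0.45,0,-1.5,-117,0, 0.45,0,-1.5,-117,0]' 40
python3 - <<'E'
from h import *
st=manip.sense();print(st['t'],st['tcp_pos'],st['finger_gap'],st['force']);S=snap('wrist','w10')
E
```

```text
t: 13.18
tcp_pos: [0.4512, -0.2987, 0.06]
tool_rot: [-0.706, -0.031, 0.707, -0.03]
force: [-0.3, 0.5, 0.2]
finger_gap: 0.451
13.175 [ 0.45123851 -0.29865638  0.06001174] 0.451142961626609 [-0.30700887  0.46825991  0.2468896 ]
```

View pics/w10.png

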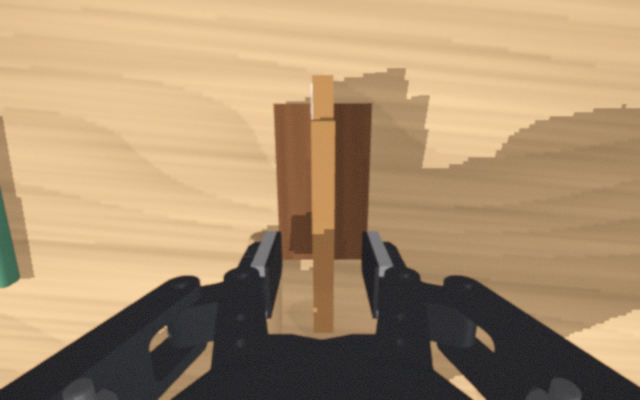

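```bash
python3 -m crank '[0,0,0,0,0, 0,0,0,0,0, 0,0,0,0,0, 0,0,0,20,0, 0,0,0,60,0, 0,0,0,110,0, 0,0,0,160,0, 0,0,0,160,0, 0,0,0,160,0, 0,0,0,160,0]' 40
python3 - <<'E'
from h import *
st=manip.sense();print(st['t'],st['tcp_pos'],st['finger_gap'],st['force']);S=snap('wrist','w11');T=snap('side','s11')
E
```

```text
t: 14.48
tcp_pos: [0.4503, -0.2989, 0.2187]
tool_rot: [-0.706, -0.031, 0.707, -0.029]
force: [0.0, -0.6, -1.2]
finger_gap: 0.086
14.475 [ 0.45034266 -0.29888968  0.21871752] 0.08626189956777071 [ 0.0195157  -0.57422608 -1.17114759]
```

View pics/w11.png

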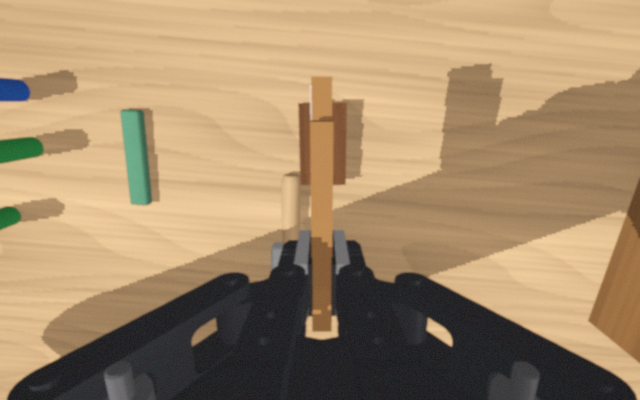

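View pics/s11.png

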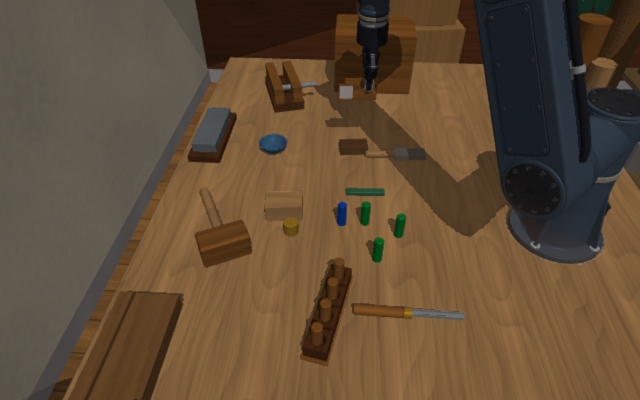

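The plate is lifted by its plain half, with the label and notch clear. I'm carrying it to the open area near (0.59, -0.14), between block, slip, stand and dish.

```bash
python3 -m crank '[0,35,50,0,0, 0,70,100,0,0, 0,112,156,0,0, 0,112,156,-50,0, 0,112,156,-100,0, 0,112,156,-140,0, 0,112,156,-155,0, 0,112,156,-160,0, 0,112,156,-162,0, 0,112,156,-162,0]' 40
python3 - <<'E'
from h import *
st=manip.sense();print(st['t'],st['tcp_pos'],st['finger_gap'],st['force']);S=snap('wrist','w12');T=snap('side','s12')
cv2.imwrite('pics/c12.png',cv2.resize(T['img'][100:260,250:410,::-1],None,fx=3.5,fy=3.5,interpolation=cv2.INTER_CUBIC))
E
```

```text
t: 15.82
tcp_pos: [0.5641, -0.1441, 0.0596]
tool_rot: [0.707, 0.03, -0.706, 0.031]
force: [-1.5, 0.0, 0.9]
finger_gap: 0.084
15.825 [ 0.56408309 -0.14414358  0.05959984] 0.08351787771718759 [-1.51807447  0.04965382  0.92820879]
```

View pics/c12.png

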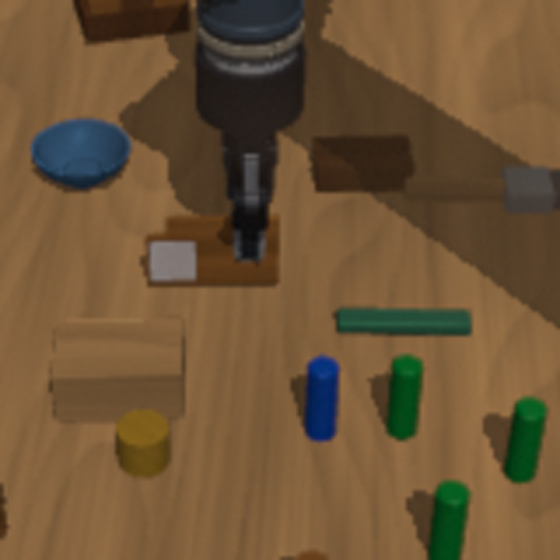

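View pics/w12.png

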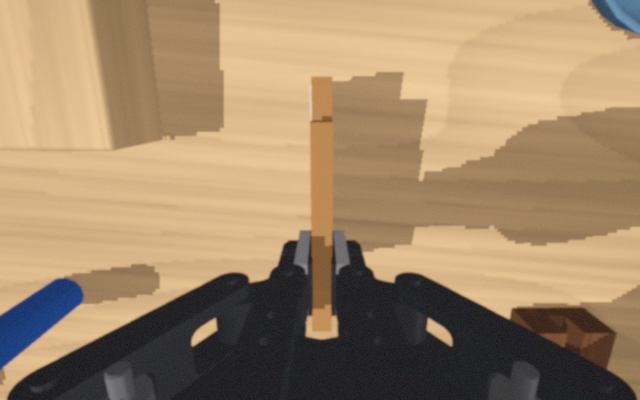

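```bash
python3 -m crank '[0,0,0,-4,0, 0,0,0,-6,0, 0,0,0,-7,0, 0,0,0,-7,0]' 40
python3 -m crank '[0,0,0,-1,0, 0,0,0,-1,0]'
```

```text
t: 16.42
tcp_pos: [0.5634, -0.1438, 0.0534]
tool_rot: [0.707, 0.03, -0.706, 0.031]
force: [-4.0, 1.1, 14.1]
finger_gap: 0.088
t: 16.68
tcp_pos: [0.5633, -0.1438, 0.0533]
tool_rot: [0.707, 0.03, -0.706, 0.031]
force: [-4.8, 0.6, 20.1]
finger_gap: 0.084
```

It's standing on the table (20 N). I'll ease off and open slowly.

```bash
python3 -m crank '[0,0,0,2,0, 0,0,0,2,0, 0.12,0,0,2,0, 0.18,0,0,2,0, 0.28,0,0,2,0, 0.45,0,0,2,0, 0.45,0,0,2,0]' 20
python3 - <<'E'
from h import *
S=snap('wrist','w13')
E
```

```text
t: 17.55
tcp_pos: [0.5632, -0.1436, 0.0521]
tool_rot: [-0.706, -0.03, 0.707, -0.03]
force: [-0.4, 0.8, -0.3]
finger_gap: 0.452
```

View pics/w13.png

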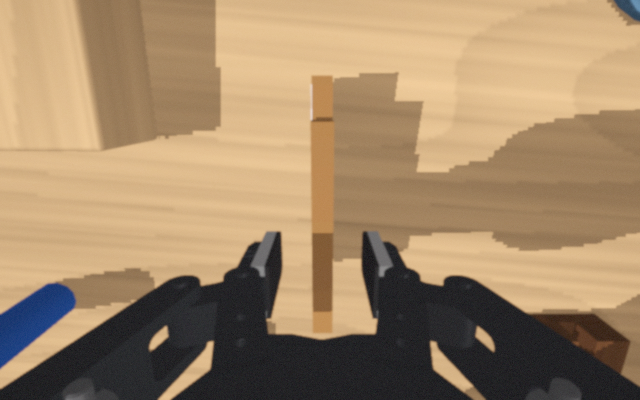

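The plate stands freely, on edge. Next I'll close the gripper, go to the label side, and push the top toward -y so it falls label up.

```bash
python3 -m crank '[0.45,0,0,30,0, 0.45,0,0,70,0, 0.2,10,25,70,0, 0,20,45,70,0, 0,20,45,70,0, 0,20,45,40,0, 0,20,45,19,0, 0,20,45,19,0]' 20
python3 -m crank '[0,0,-10,0,0, 0,0,-17,0,0, 0,0,-23,0,0, 0,0,-29,0,0, 0,0,-35,0,0, 0,0,-41,0,0, 0,0,-46,0,0, 0,0,-46,0,0, 0,0,-46,60,0]'
python3 - <<'E'
from h import *
S=snap('wrist','w14');S=snap('side','s14')
cv2.imwrite('pics/c14.png',cv2.resize(S['img'][100:260,250:410,::-1],None,fx=3.5,fy=3.5,interpolation=cv2.INTER_CUBIC))
E
```

```text
t: 18.6
tcp_pos: [0.5816, -0.099, 0.0696]
tool_rot: [-0.705, -0.031, 0.708, -0.03]
force: [-0.0, 0.3, 0.4]
finger_gap: 0.0
t: 19.73
tcp_pos: [0.5796, -0.1431, 0.1261]
tool_rot: [-0.702, -0.033, 0.711, -0.028]
force: [0.6, 0.0, -0.2]
finger_gap: -0.002
```

View pics/w14.png

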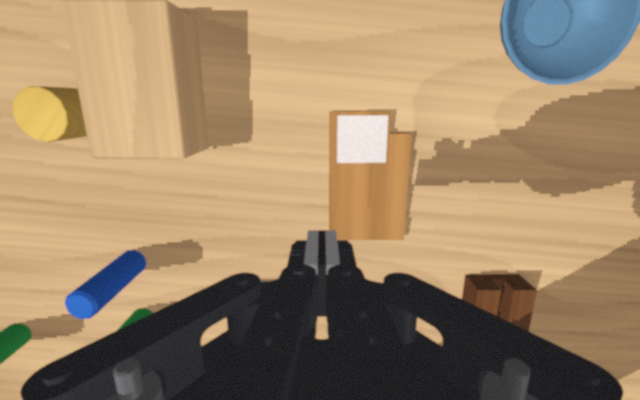

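View pics/c14.png

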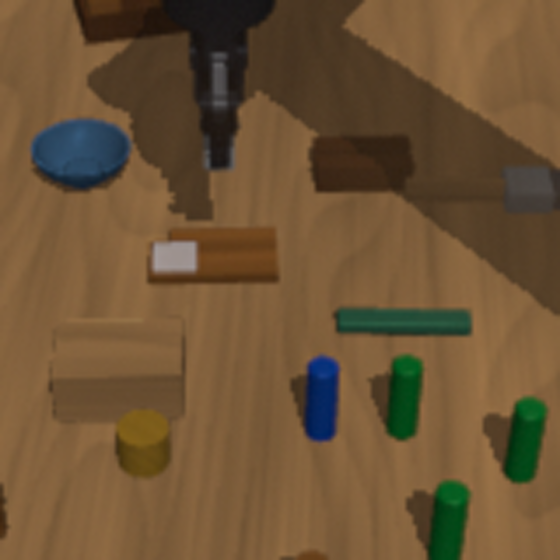

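It lies flat, label up, at wrist (330–412, 110–240). I'll measure it, then regrip across its width.

Run:
```python
from h import *
S=snap('wrist');W=cloud(S);z=.008
st=manip.sense();print(st['t'],st['tcp_pos'],rot(st['tool_rot'])[:,1])
for n,(u,v) in dict(nl=(329.5,238.5),nr=(404.5,239),fl=(330,111),notch_r=(412,132)).items(): print(n,onz(S,u,v,z).round(4))
m=(W[...,2]>.005)&(W[...,2]<.014)&(W[...,0]>.5)&(W[...,0]<.66)&(W[...,1]<-.11)&(W[...,1]>-.24)
m=cv2.morphologyEx(m.astype(np.uint8),cv2.MORPH_OPEN,np.ones((3,3)))
n,l,s,c=cv2.connectedComponentsWithStats(m);i=1+np.argmax(s[1:,4]);v,u=np.nonzero(l==i)
p=np.array([onz(S,a,b,z) for a,b in zip(u,v)])[:,:2]*1000
print(len(p),u.min(),u.max(),v.min(),v.max(),cv2.minAreaRect(p.astype(np.float32)))
```

```text
19.875 [ 0.58538074 -0.14534943  0.13411541] [ 0.08603092 -0.99628726  0.00322176]
nl [ 0.5478 -0.156   0.008 ]
nr [ 0.5526 -0.2185  0.008 ]
fl [ 0.6504 -0.1469  0.008 ]
notch_r [ 0.6403 -0.2108  0.008 ]
8421 323 400 124 245 ((593.480224609375, -176.6099395751953), (99.48448181152344, 59.75120162963867), 4.993175506591797)
```

```bash
python3 -m crank '[0.8,-10,-17,0,0, 0.8,-20,-33,0,0, 0.8,-20,-33,-40,0, 0.8,-20,-33,-80,0, 0.8,-20,-33,-92,0, 0.8,-20,-33,-92,0, 0.8,-20,-33,-92,0]' 60
python3 - <<'E'
from h import *
st=manip.sense();print(st['t'],st['tcp_pos'],st['force'])
S=snap('wrist','w15')
E
```

```text
t: 20.75
tcp_pos: [0.5639, -0.1784, 0.0404]
tool_rot: [0.707, 0.03, -0.706, 0.031]
force: [0.6, -0.0, -0.4]
finger_gap: 0.802
20.75 [ 0.56394082 -0.17835615  0.04041193] [ 0.56054582 -0.01560775 -0.38098566]
```

View pics/w15.png

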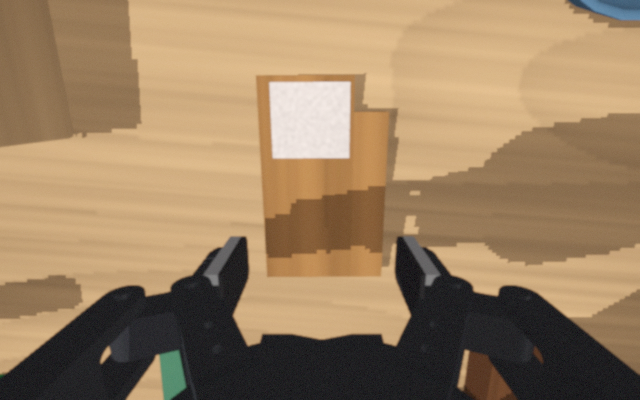

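```bash
python3 -m crank '[0.8,0,-0.5,-6,0, 0.8,0,-0.5,-11,0, 0.8,0,-0.5,-11,0]' 60
python3 -m crank '[0.8,0,0,-2,0, 0.8,0,0,-2,0]'
python3 -m crank '[0.8,0,0,-2,0, 0.8,0,0,-2,0]'
python3 -m crank '[0.8,0,0,-2,0, 0.8,0,0,-2,0]'
```

```text
t: 21.18
tcp_pos: [0.563, -0.178, 0.028]
tool_rot: [-0.706, -0.031, 0.707, -0.03]
force: [-0.2, -1.2, -0.2]
finger_gap: 0.801
t: 21.42
tcp_pos: [0.5632, -0.1781, 0.0262]
tool_rot: [-0.706, -0.03, 0.707, -0.03]
force: [1.3, -0.8, -0.2]
finger_gap: 0.798
t: 21.68
tcp_pos: [0.5632, -0.1782, 0.0242]
tool_rot: [-0.706, -0.03, 0.707, -0.03]
force: [-0.1, 1.0, 1.9]
finger_gap: 0.803
t: 21.92
tcp_pos: [0.5632, -0.1781, 0.0222]
tool_rot: [-0.706, -0.03, 0.707, -0.03]
force: [-0.6, -0.5, 0.6]
finger_gap: 0.801
```

```bash
python3 -m crank '[0.8,0,0,-1,0, 0.8,0,0,-2,0]' 60
python3 -m crank '[0.8,0,0,-1,0, 0.8,0,0,-1,0]'
python3 - <<'E'
from h import *
S=snap('wrist','w16')
cv2.imwrite('pics/c16.png',cv2.resize(S['img'][150:320,180:460,::-1],None,fx=2.8,fy=2.8,interpolation=cv2.INTER_CUBIC))
W=cloud(S)
E
```

```text
t: 22.18
tcp_pos: [0.5633, -0.1782, 0.0203]
tool_rot: [0.706, 0.03, -0.706, 0.03]
force: [-0.2, -0.0, -0.2]
finger_gap: 0.799
t: 22.42
tcp_pos: [0.5632, -0.1782, 0.0192]
tool_rot: [-0.706, -0.03, 0.707, -0.03]
force: [0.4, -0.2, -0.1]
finger_gap: 0.799
```

View pics/c16.png

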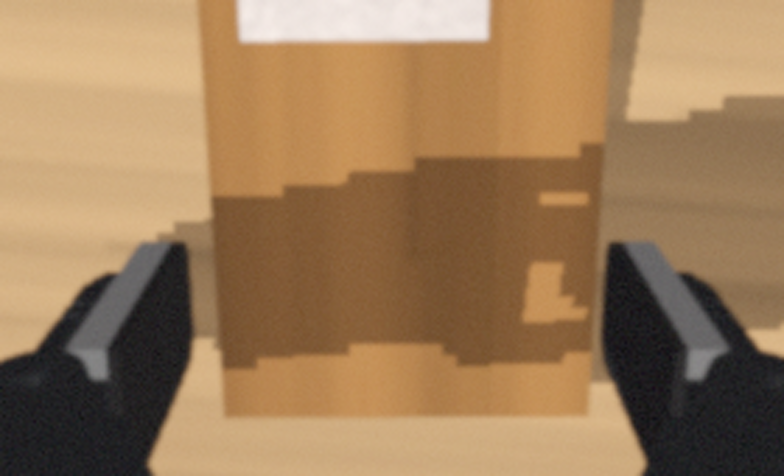

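```bash
python3 -m crank '[0.74,0,-0.5,0,0, 0.68,0,-0.5,0,0, 0.6,0,-0.5,0,0, 0.6,0,-0.5,0,0]' 60
python3 - <<'E'
from h import *
S=snap('wrist','w17')
cv2.imwrite('pics/c17.png',cv2.resize(S['img'][150:320,180:460,::-1],None,fx=2.8,fy=2.8,interpolation=cv2.INTER_CUBIC))
E
```

```text
t: 22.98
tcp_pos: [0.5636, -0.1789, 0.0206]
tool_rot: [0.707, 0.03, -0.706, 0.031]
force: [-0.9, -0.2, 7.4]
finger_gap: 0.676
```

View pics/c17.png

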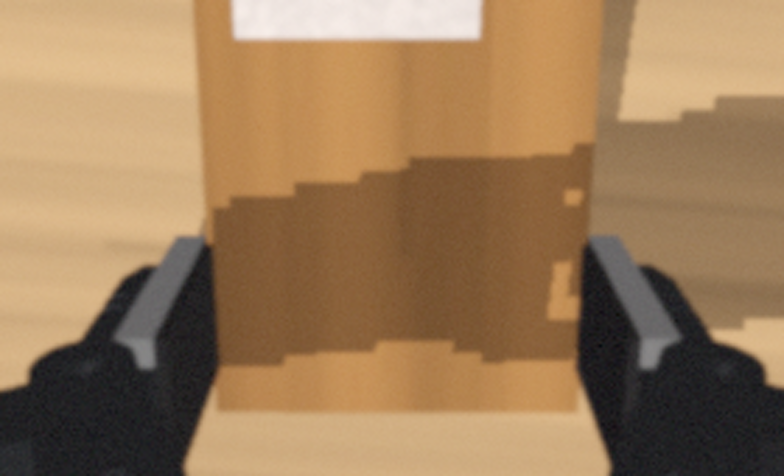

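The jaws stopped on the plate (0.676, about 60 mm). I'll squeeze and lift a little first.

```bash
python3 -m crank '[0.3,0,0,0,0, 0.3,0,0,0,0, 0.3,0,0,8,0, 0.3,0,0,20,0, 0.3,0,0,35,0, 0.3,0,0,35,0]' 60
python3 - <<'E'
from h import *
S=snap('wrist','w18')
E
```

```text
t: 23.78
tcp_pos: [0.5643, -0.1792, 0.056]
tool_rot: [0.708, 0.03, -0.705, 0.031]
force: [-0.3, -0.1, -0.4]
finger_gap: 0.68
```

View pics/w18.png

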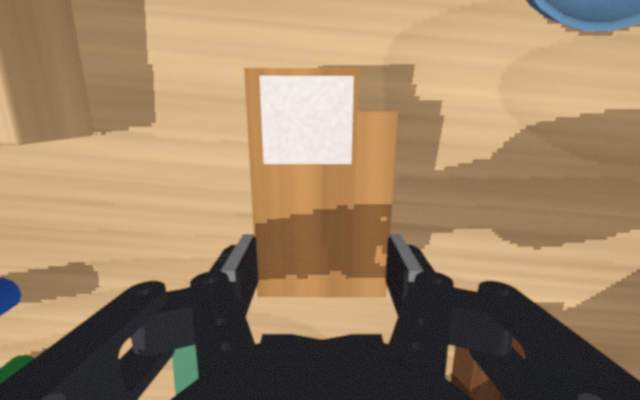

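It's held level. I'll raise it to about 0.22 m and check.

```bash
python3 -m crank '[0.3,0,0,30,0, 0.3,0,10,70,0, 0.3,0,20,120,0, 0.3,0,30,160,0, 0.3,0,30,180,0, 0.3,0,30,180,0, 0.3,0,30,180,0, 0.3,0,30,180,0]' 60
python3 - <<'E'
from h import *
st=manip.sense();print(st['t'],st['tcp_pos'],st['force'],st['finger_gap'],abs(st['qd']).max())
S=snap('wrist','w19');D=snap('side','s19');T=snap('top','t19')
W=cloud(S)
m=(W[...,2]>.12)&(W[...,0]>.5)&(W[...,1]>-.2)&(W[...,1]<-.1)
m[230:]=0
hsv=cv2.cvtColor(S['img'],cv2.COLOR_RGB2HSV);m&=hsv[...,2]>60
p=W[m];c=p.mean(0);n=np.linalg.svd((p-c)[::5],full_matrices=False)[2][2];print(m.sum(),c.round(3),p[:,2].min().round(3),p[:,2].max().round(3),'normal',n.round(3))
for o in tops(T,.075): print(*o[:2])
E
```

```text
t: 24.82
tcp_pos: [0.5624, -0.1485, 0.2326]
tool_rot: [-0.705, -0.031, 0.708, -0.03]
force: [0.1, -0.1, -0.8]
finger_gap: 0.679
24.825 [ 0.56238706 -0.14847215  0.23259839] [ 0.05605718 -0.10747012 -0.81519527] 0.6787296257742 0.006854300367705664
21947 [ 0.61  -0.142  0.221] 0.218 0.224 normal [-0.001 -0.003  1.   ]
[72. 87.] [0.8376 0.6226 0.0167]
[59. 96.] [0.8169 0.654  0.0097]
[ 58. 108.] [0.785  0.6547 0.0125]
[187. 208.] [0.5412 0.3449 0.0113]
[209. 214.] [0.528  0.2939 0.0111]
[232. 218.] [0.5168 0.2433 0.0111]
[254. 222.] [0.5071 0.1917 0.0109]
```

View pics/w19.png

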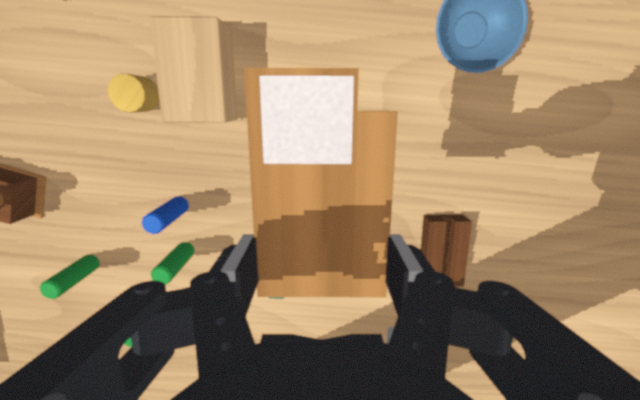

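View pics/s19.png

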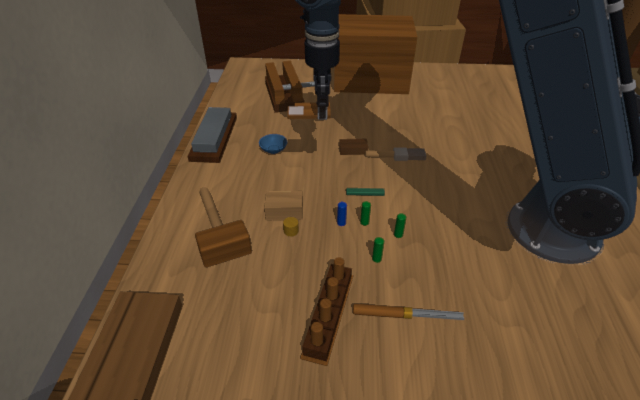

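The plate is level (normal within 0.2°), label up at z about 0.22, and still. The four pegs are seated, and the bystanders look unmoved in the side view.

```bash
python3 -c "
from station import workorder
print(workorder.sign_off())"
```

```text
the job is handed in; nothing more can be done
None
```

I handed the job in at about 25 s of the 64 s allowed. Both spare pegs are in the rack, and the arm is holding the plate label up; the hand-in returned no verdict.

- **Pegs:** Both wooden spares went into the two empty end wells and were let go. In the last top view, all four peg tops sit about 52 mm apart at the seated height. The two pegs already in the rack were within 1 mm of where they started.
- **Plate:** I lifted it out by its plain half. The arm can only turn about the vertical, so I stood the plate on open table and tipped it onto its back, label up. I then gripped it again across its 60 mm width, about 29 mm from the middle on the plain half.
- **Last checks:** The plate is about 0.22 m up near (0.59, -0.15), level to about 0.2°, and not moving. The jaws stopped at 0.68 of their opening with 60 N set, and the label and notch are uncovered.
- **Bystanders:** I checked them only by eye in the last side and wrist views, and none looked moved.
- **Camera disagreement:** The top and side cameras differed by 2 to 3 mm in y. I used wrist-camera offsets for placing the pegs instead.

No check failed.

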